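Clamp the stone slab in the ratchet jig

TASK

Clamp the stone slab in the jig so that it can be carved. Pull up the spring pin that locks the sliding jaw, turn it anticlockwise and let it down into its rest notch so that it stays out by itself when you let go; then push the jaw up to the slab until the slab is tight against the fence and the jaw's ratchet holds it there when you let go. Press firmly enough that the jaw's sprung pad stays clearly pushed in, but do not ram the slab, and leave the mug, the sanding block and the try square where they are.

Things in the scene. Friction and masses are not known exactly. Their poses are not given: they have to be found in the camera images.
- jig: Wooden bed 410 x 180 x 16 mm, fixed on the table; origin: centre of its underside; x = the jaw's clamping direction, towards the fence. Rails (tops 30 mm above the table) guide the jaw at its -x end. An aluminium fence, 24 mm thick, 160 wide, 26 high, is bolted across its +x end, centred anywhere from x = 147 to 177 mm: its place is not reported; see it, or feel it by pushing the slab against it.
- jaw: Grey sliding jaw, body 130 (x) x 64 x 33 mm, sliding along the jig's x by up to 85 mm (friction about 2 N). Origin on the pin's axis, at the bed's top (16 mm above the table); axes parallel to the jig's. Locked, it is at jig x = -80 mm. Its front carries a sprung wooden pad, its rear the push grip, its -y side the ratchet pawl.
- pad_face (a point): Centre of the front face of the jaw's sprung pad (100 mm wide, 1.5 to 29.5 mm above the bed). Unpressed it is 65 mm ahead (+x) of the jaw's origin; pressed, it gives way by up to 12 mm, starting at 4 N and taking 1.5 N more per mm. Pushing the jaw until the hand feels about 17 to 20 N is right.
- pawl_tip (a point): Tip of the sprung pawl on the jaw's -y side, 30 mm behind the jaw's origin. It clicks over saw teeth on the rail, 4 mm apart, all along the way from about 10 to 85 mm of jaw travel: the jaw goes towards the fence freely but comes back only to the tooth last passed, up to 4 mm.
- jaw_grip (a point): Point in the push grip, an upright black block on the jaw's rear, 14 mm thick (x), 44 mm wide (y); its top is 16 mm above this point and 102 mm above the table. The jaw's top is 36 mm below this point (the block's foot, 26 mm long in x, 32 mm below). It stands 78 mm behind (-x) the pin's axis. Axes parallel to the jig's.
- pin_handle (a point): Centre of the spring pin's black T handle, a bar 66 mm long (this point's x), 13 thick (y), 15 high, on an upright 12 mm stem. Locked, it is 98 mm above the table and roughly along the jig's x; the steel collar below ends 27 mm under this centre. It turns about the vertical through this point.
- pin_lift (a joint): How far the pin is pulled up, m: 0 = down, its tip 9 mm in the bed's hole, the jaw locked; at most 0.019. A spring pulls it down with 6.6 N at 0, 12.3 N at 0.019. Its cross pin lies in a slot of the collar, so it can turn only when lifted over 0.015 (the rim). In the rest notch it comes down to 0.011 and stays.
- pin_turn (a joint): Turn of the pin, rad, anticlockwise seen from above, 0 = over the slot (locked), end stop at 1.30; the rest notch is centred on 1.22 (about 1.1 to 1.30); the notch is 4 mm deep.
- slab: Pale limestone slab, 150 (own x) x 117 (own y) x 8 mm, 0.3 kg (0.24 to 0.36), lying loose on the bed between jaw and fence, its y roughly along the jig's x, a little askew and short of the fence. Origin at the centre of its underside. The jaw's pad squares it against the fence.
- mug: Mug, 83 x 117 x 95 mm, left of the jig: leave it. Origin at the centre of its underside.
- sanding_block: Cork sanding block, 60 x 101 x 32 mm, right of the jig: leave it. Origin at the centre of its underside.
- try_square: Small try square, 148 x 75 x 14 mm, beyond the jig on the left: leave it. Origin at the centre of its underside.

How it is judged (in metres and radians):
On the way, in this order (a step that is already met when the one before it is completed fails the run):
1. the pin is out, turned and resting in its notch by itself, untouched by the fingers (value of joint pin_lift between 0.0085 and 0.0135 m and value of joint pin_turn above 0.98 rad and contact force between the fingers and jaw below 0.2 N), for 0.2 s.
2. the jaw presses on the slab (contact force between jaw and slab above 5 N), for 0.2 s.
At the end, for the whole second after the job is handed in: The pin rests in its notch (lift 8.5 to 13.5 mm, turn over 0.98 rad); the jaw, held by its ratchet alone, presses on the slab with more than 5 N; the slab lies flat on the bed and square to the jig within 0.035 rad (2 degrees), at rest (value of joint pin_lift between 0.0085 and 0.0135 m and value of joint pin_turn above 0.98 rad and contact force between jaw and slab above 5 N and angle between the y axis of slab and the x axis of jig, either way round below 0.035 rad and angle between slab's own z axis and vertical below 0.035 rad and linear speed of slab below 0.01 m/s); the robot touches nothing.
It fails at once if the slab is squeezed with more than 45 N (contact force between jaw and slab above 45 N).
It fails at once if the mug is moved more than 30 mm (distance of mug from where it was at the start of the episode above 0.03 m).
It fails at once if the sanding block is moved more than 30 mm (distance of sanding_block from where it was at the start of the episode above 0.03 m).
It fails at once if the try square is moved more than 30 mm (distance of try_square from where it was at the start of the episode above 0.03 m).
It also fails if it takes over 59 s, if anything falls off the work surface, if the arm or the gripper's body presses on something with over 40 N, if the wrist force passes 120 N, or if a joint passes its speed limit or range.

ROBOT

A 7-joint arm with a two-finger parallel gripper is mounted at the origin on a cart in front of the work surface, level with it; the furniture and walls round the work are solid. World frame = base frame: x ahead of the robot, y to its left, z up, the work surface at z = 0. Lengths are in m, angles in degrees, forces in N, time in s.
With the tool pointing down it reaches from about 0.4 to 0.875 m from the base axis. Payload 4.4 kg.
Tool frame: the origin (TCP) lies between the finger pads; the fingertips stand 19 mm ahead of it and the grasp point (between the pads) is the TCP (finger_overhang is the distance from the TCP to the fingertips, in m); z points along the fingers, x is the direction in which the jaws open and shut, and the axes are right-handed (so a half turn about z gives the same grasp; the last joint's range is limited). The gripper opens to 85 mm and grips with 20 to 120 N. Pads are 22 mm wide; open, the fingers measure 114 mm over their backs; the gripper's body (76 mm by 85 mm) begins 54 mm behind the grasp point. The pads swing forward as they close: fully open they stand 13 mm farther back than shut.
Start: joints at [69.454, 36.005, 2.206, 86.941, -1.547, 57.084, -1.146], TCP at [0.188, -0.622, 0.25] pointing down, gripper open.
Joint ranges: [-175.42, 175.42], [-21.48, 121.26], [-71.46, 75.88], [10.55, 141.38], [-63.04, 243.04], [13.31, 113.54], [-168.57, 168.57]. Speed limits (degrees/s): [147.25, 147.25, 180, 180, 180, 180, 180].

INTERFACE

Orientations are given as [roll, pitch, yaw] about the fixed x, y, z axes, in that order (R = Rz(yaw) Ry(pitch) Rx(roll)).
In Python, from workcell import get_state, capture, finish_job, finger_overhang gives the robot as it stands. The module is installed in compiled form; this text tells all that it offers.
- The arm moves only by the shell command python3 -m jog 'ROWS' [FORCE]. ROWS is JSON, a list of rows, each an object of numbers: "x", "y", "z": the shift along the tool's x, y, z in m; "rx", "ry", "rz": the turn, a rotation vector about the tool's x, y, z in degrees; "hand": the finger opening in m, from 0 to 0.0854. In form: [{"x": .., "y": .., "z": .., "rx": .., "ry": .., "rz": .., "hand": ..}, ...]. A call has 1 to 5 rows; each row shifts and turns the commanded pose from where the row before left it, along the tool's axes as they then stand; what a row does not reach is not made up. A row lasts 1/8 s, in which the tool goes at most 62.5 mm and 10.7 degrees, less where a joint would pass 70% of its speed; a pose out of reach is approached as far as the arm can. A call is refused whole if a number of a shift passes 0.0625 or a number of a turn 10.7, either way. A call with a gripper value outside its range is refused whole. The fingers move at their own pace and stop on an object; FORCE is the grip in N (left out, the last holds). Time passes only in rows, so rows that do not move let the fingers close. It gives the time, the measured TCP pose, the force and the opening at its end, in the units of the state.
- get_state(): the state, without advancing time (a new reading comes with each control period).
- capture(name): name is "side" or "top"; returns a dict with "img" (384x512x3 uint8, red, green, blue), "depth" (384x512 float32, m along the optical axis (not along the pixel's ray), 0 where there is no reading), "intrinsics" (3x3 intrinsics, pixels), "R" (3x3) and "t" (3): a world point X has camera coordinates R X + t. Camera axes: x right, y down, z forward; pixel columns grow to the right and rows downward; lengths in m; the calibration is good to about 2 mm. A picture is of the moment at which its call begins.
- finish_job(): hands the job in, once; it reports no verdict.
The state is a dict: "time": time; "qpos": joint angles; "joint_vel": joint speeds; "joint_efforts": joint torques, N m; "tool_pos": TCP position; "tcp_rot": TCP orientation; "wrist_force": force on the tool from outside, world axes, zero at the start; "torque": the same for the moment, N m; "finger_gap": finger opening in m.
Only numpy, scipy, OpenCV 4.12 (cv2) and the standard library are available. Lean on these libraries where they do the work, as an engineer would, in place of code of your own. Each camera call takes 0.05 s, during which the arm holds its last target. There are 200 camera calls.

## Working session

There is one attempt and no reset: what is moved stays moved. The work goes in short steps, Python scripts to look and compute and a shell command to move; the robot and the scene stay as the last step left them, time stands still between calls to the robot, and variables do not carry over. Pictures are saved under pics/ and viewed, about 8 in all and at most 12, crops included, and the job is handed in when it is done.

```bash
mkdir -p pics; cat > h.py <<'E'
import numpy as np,cv2
from workcell import get_state,capture
def snap(n,f):
    c=capture(n); np.savez(''+f+'.npz',**c); cv2.imwrite('pics/'+f+'.png',c['img'][:,:,::-1]); return c
def px(c,u,v,z=None):
    K,R,t=np.array(c['intrinsics']),np.array(c['R']),np.array(c['t'])
    r=np.linalg.inv(K)@[u,v,1]
    if z is None:
        d=c['depth'][int(v),int(u)]; return R.T@(r*d-t)
    o=-R.T@t; w=R.T@r; return o+w*(z-o[2])/w[2]
E
python3 - <<'E'
from h import *
print(get_state())
for n in('top','side'):
    c=snap(n,n+'0');print(n,-c['R'].T@c['t'],c['R'].round(3).tolist())
E
```

```text
{'time': 0.0, 'qpos': array([69.4543397 , 36.06034954,  2.20331941, 86.99838674, -1.54532868,
       57.0828011 , -1.14394772]), 'joint_vel': array([ 0.00069527, -0.09415719, -0.020835  ,  0.0668317 , -0.00224055,
        0.05044447,  0.05460761]), 'joint_efforts': array([-1.55370567e-04, -5.63394141e+01,  1.22684062e+00, -1.93443900e+01,
        1.12837111e-02,  1.04484448e-02, -5.36852781e-06]), 'tool_pos': array([ 0.18744236, -0.62175213,  0.24935976]), 'tcp_rot': array([ 1.79996569e+02,  1.11786499e-01, -7.32222008e+01]), 'wrist_force': array([ 0.38337749,  0.08005426, -0.15082595]), 'torque': array([ 0.00289124, -0.05098379, -0.0579084 ]), 'finger_gap': 0.08553731769306566}
top [ 0.37623243 -0.01402037  1.36249992] [[-0.012, -1.0, 0.006], [-0.99, 0.012, -0.144], [0.144, -0.007, -0.99]]
side [0.38525796 1.08618003 1.07638128] [[-0.987, -0.163, 0.003], [-0.11, 0.654, -0.749], [0.12, -0.739, -0.663]]
```

View pics/top0.png

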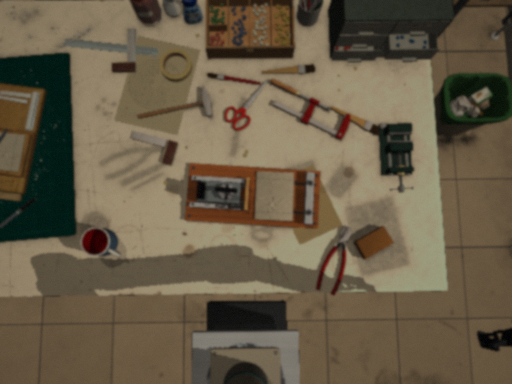

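View pics/side0.png

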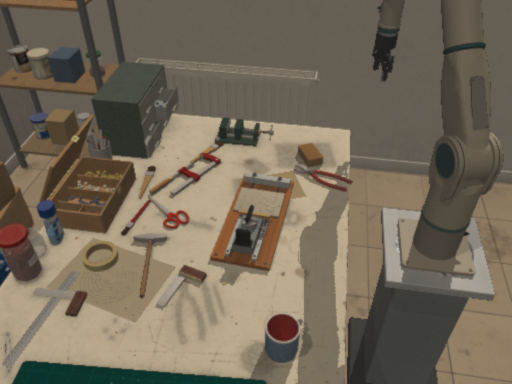

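The top view shows the jig at columns 185–322, rows 163–228. Its clamping direction runs image-right (about world −y), with the fence at col ~312 and the jaw at ~220. The mug is at (97,241), the cork block at (373,241) and the square at (160,145).

```bash
python3 - <<'E'
import cv2
a=cv2.imread('pics/top0.png')[155:235,175:330]; b=cv2.imread('pics/side0.png')[170:275,205:305]
cv2.imwrite('pics/c1.png',cv2.resize(a,None,fx=5,fy=5,interpolation=cv2.INTER_CUBIC)*1)
cv2.imwrite('pics/c2.png',cv2.resize(b,None,fx=5.5,fy=5.5,interpolation=cv2.INTER_CUBIC))
E
```

```text
(no output)
```

View pics/c1.png

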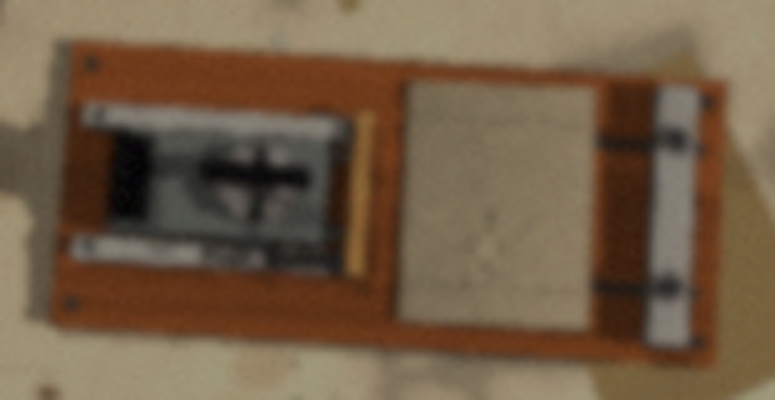

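View pics/c2.png

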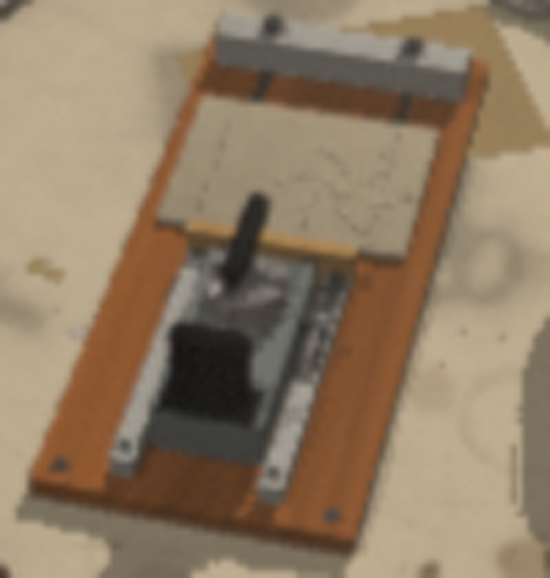

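The top crop shows the bed corners at (70,42), (728,82), (714,365) and (52,327). The T handle runs (203,170)–(308,176), the grip spans (108–152, 132–218), and the slab is centred near (500,205). The fence's inner edge is at ~(652,215). The side crop agrees with this layout.

```bash
python3 - <<'E'
from h import *
c=np.load('top0.npz')
g=lambda x,y,z:px(c,(x+.5)/5-.5+175,(y+.5)/5-.5+155,z)
P=[g(*p,.016) for p in((70,42),(728,82),(714,365),(52,327))]
for p in P:print(p)
C=sum(P)/4; d=P[1]+P[2]-P[0]-P[3]; d/=np.linalg.norm(d); print('C',C,'yaw',np.degrees(np.arctan2(d[1],d[0])),[np.linalg.norm(P[i]-P[(i+1)%4]) for i in range(4)])
print('pin exp',C-.080*d,'grip exp',C-.158*d)
a,b=g(203,170,.1055),g(308,176,.1055);print('handle',(a+b)/2,'yaw',np.degrees(np.arctan2(*(b-a)[1::-1])),np.linalg.norm(b-a))
print('gripblk',g(128,175,.102))
for n,q in dict(fence=(650,215,.042),pad=(372,195,.04),sl1=(405,82,.024),sl2=(398,325,.024),sr1=(596,85,.024),sr2=(590,330,.024)).items():print(n,g(*q),'jigx',(g(*q)-C)@d)
# side-check
s=np.load('side0.npz')
h=lambda x,y,z:px(s,(x+.5)/5.5-.5+205,(y+.5)/5.5-.5+170,z)
print('side handle',h(258,200,.1055),h(235,280,.0905),'grip top',h(212,328,.102))
E
```

```text
[0.66259428 0.1695869  0.016     ]
[ 0.63254012 -0.24041705  0.016     ]
[ 0.45657165 -0.22566756  0.016     ]
[0.48470791 0.17919027 0.016     ]
C [ 0.55910349 -0.02932686  0.016     ] yaw -94.08463751389013 [np.float64(0.4111039946882593), np.float64(0.17658553471740973), np.float64(0.40583433700185934), np.float64(0.17814540948501065)]
pin exp [0.56480189 0.05046993 0.016     ] grip exp [0.57035783 0.12827181 0.016     ]
handle [0.5651529 0.049703  0.1055   ] yaw -93.97197975617982 0.06076662490822886
gripblk [0.56536511 0.12368307 0.102     ]
fence [ 0.54619312 -0.1858769   0.042     ] jigx 0.15707199698744673
pad [ 0.5606706  -0.01762246  0.04      ] jigx -0.011786295706699448
sl1 [ 0.6332945  -0.03892851  0.024     ] jigx 0.004292633344945671
sl2 [ 0.4827529  -0.03256218  0.024     ] jigx 0.008665555693042972
sr1 [ 0.63005891 -0.15718905  0.024     ] jigx 0.12248325286882869
sr2 [ 0.47829802 -0.14951684  0.024     ] jigx 0.1256404648523396
side handle [0.56027683 0.02522622 0.1055    ] [0.56462226 0.07446089 0.0905    ] grip top [0.56819922 0.12397428 0.102     ]
```

```bash
python3 -m jog '[{"rz":-10},{"rz":-10},{"rz":-10},{"rz":-10},{"rz":-10}]'; python3 -m jog '[{"rz":-10},{"rz":-9.2},{"x":0.025,"y":-0.053,"hand":0.05},{"x":0.025,"y":-0.053},{"x":0.025,"y":-0.053}]'; python3 -m jog '[{"x":0.025,"y":-0.053},{"x":0.025,"y":-0.053},{"x":0.025,"y":-0.053},{"x":0.025,"y":-0.053},{"x":0.025,"y":-0.053}]'; python3 -m jog '[{"x":0.025,"y":-0.053},{"x":0.025,"y":-0.053},{"x":0.025,"y":-0.053},{"x":0.025,"y":-0.053},{"z":0}]'
```

```text
invalid input
invalid input
invalid input
invalid input
```

```bash
python3 -m jog '[{"x":0,"y":0,"z":0,"rx":0,"ry":0,"rz":-10,"hand":0.05}]'; python3 -m jog '[{"x":0,"y":0,"z":0,"rx":0,"ry":0,"rz":-10}]'
```

```text
time: 0.22
tool_pos: [0.1876, -0.6219, 0.2496]
tcp_rot: [180.0, 0.1, -63.0]
wrist_force: [0.3, 0.0, -0.9]
finger_gap: 0.07invalid input
```

```bash
python3 -m jog '[{"x":0,"y":0,"z":0,"rx":0,"ry":0,"rz":-10,"hand":0.05},{"x":0,"y":0,"z":0,"rx":0,"ry":0,"rz":-10,"hand":0.05},{"x":0,"y":0,"z":0,"rx":0,"ry":0,"rz":-10,"hand":0.05},{"x":0,"y":0,"z":0,"rx":0,"ry":0,"rz":-10,"hand":0.05},{"x":0,"y":0,"z":0,"rx":0,"ry":0,"rz":-10,"hand":0.05}]'; python3 -m jog '[{"x":0,"y":0,"z":0,"rx":0,"ry":0,"rz":-9,"hand":0.05},{"x":0.025,"y":-0.053,"z":0,"rx":0,"ry":0,"rz":0,"hand":0.05},{"x":0.025,"y":-0.053,"z":0,"rx":0,"ry":0,"rz":0,"hand":0.05},{"x":0.025,"y":-0.053,"z":0,"rx":0,"ry":0,"rz":0,"hand":0.05},{"x":0.025,"y":-0.053,"z":0,"rx":0,"ry":0,"rz":0,"hand":0.05}]'; python3 -m jog '[{"x":0.025,"y":-0.053,"z":0,"rx":0,"ry":0,"rz":0,"hand":0.05},{"x":0.025,"y":-0.053,"z":0,"rx":0,"ry":0,"rz":0,"hand":0.05},{"x":0.025,"y":-0.053,"z":0,"rx":0,"ry":0,"rz":0,"hand":0.05},{"x":0.025,"y":-0.053,"z":0,"rx":0,"ry":0,"rz":0,"hand":0.05},{"x":0.025,"y":-0.053,"z":0,"rx":0,"ry":0,"rz":0,"hand":0.05}]'
```

```text
time: 0.85
tool_pos: [0.1874, -0.622, 0.2498]
tcp_rot: [-179.9, 0.0, -12.9]
wrist_force: [0.2, -0.7, 0.9]
finger_gap: 0.0503
time: 1.48
tool_pos: [0.3036, -0.4165, 0.2501]
tcp_rot: [-180.0, 0.0, -4.2]
wrist_force: [1.2, 0.3, -0.0]
finger_gap: 0.0501
time: 2.1
tool_pos: [0.4477, -0.1616, 0.2502]
tcp_rot: [180.0, 0.0, -4.2]
wrist_force: [1.0, -0.5, 0.1]
finger_gap: 0.0501
```

```bash
python3 -m jog '[{"x":0.0255,"y":-0.0551,"z":0,"rx":0,"ry":0,"rz":0,"hand":0.05},{"x":0.0255,"y":-0.0551,"z":0,"rx":0,"ry":0,"rz":0,"hand":0.05},{"x":0.0255,"y":-0.0551,"z":0,"rx":0,"ry":0,"rz":0,"hand":0.05},{"x":0.0255,"y":-0.0551,"z":0,"rx":0,"ry":0,"rz":0,"hand":0.05},{"x":0,"y":0,"z":0.05,"rx":0,"ry":0,"rz":0,"hand":0.05}]'; python3 -m jog '[{"x":0,"y":0,"z":0.05,"rx":0,"ry":0,"rz":0,"hand":0.05},{"x":0,"y":0,"z":0,"rx":0,"ry":0,"rz":0,"hand":0.05}]'
python3 - <<'E'
from h import *
s=snap('side','side1'); a=s['img'][160:280,190:310,::-1]; cv2.imwrite('pics/c3.png',cv2.resize(a,None,fx=5,fy=5,interpolation=cv2.INTER_CUBIC)); print(get_state()['tool_pos'])
E
```

```text
time: 2.72
tool_pos: [0.57, 0.0565, 0.2027]
tcp_rot: [-179.6, -0.6, -3.8]
wrist_force: [-0.1, -1.2, -0.5]
finger_gap: 0.0501
time: 2.98
tool_pos: [0.562, 0.0486, 0.1469]
tcp_rot: [179.9, 0.5, -4.2]
wrist_force: [-1.1, -0.5, 0.2]
finger_gap: 0.0498
[0.56410837 0.04897004 0.14939405]
```

View pics/c3.png

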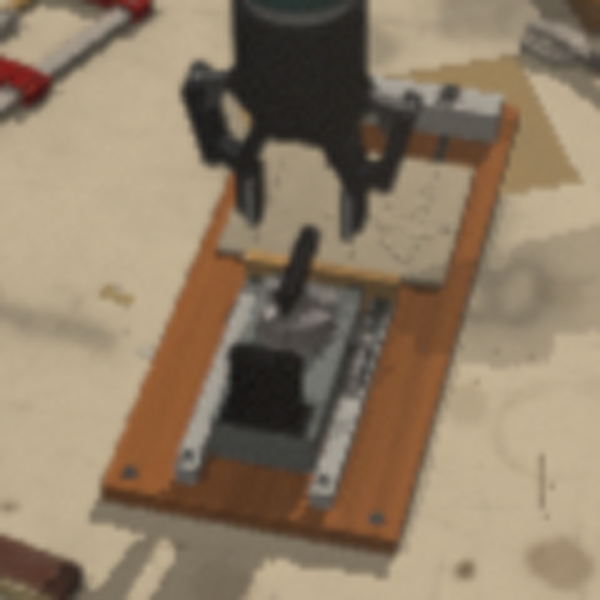

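The open fingertips at (250,225) and (350,235) straddle the T handle, which runs (308,235)–(290,300). I'll descend and grip.

```bash
python3 -m jog '[{"x":0,"y":0,"z":0.025,"rx":0,"ry":0,"rz":0,"hand":0.05},{"x":0,"y":0,"z":0.025,"rx":0,"ry":0,"rz":0,"hand":0.05},{"x":0,"y":0,"z":0,"rx":0,"ry":0,"rz":0,"hand":0.05}]'; python3 -m jog '[{"x":0,"y":0,"z":0,"rx":0,"ry":0,"rz":0,"hand":0.0},{"x":0,"y":0,"z":0,"rx":0,"ry":0,"rz":0,"hand":0.0},{"x":0,"y":0,"z":0,"rx":0,"ry":0,"rz":0,"hand":0.0},{"x":0,"y":0,"z":0,"rx":0,"ry":0,"rz":0,"hand":0.0}]' 60
```

```text
time: 3.4
tool_pos: [0.5655, 0.0489, 0.1013]
tcp_rot: [180.0, -0.0, -4.3]
wrist_force: [0.2, -0.6, -0.3]
finger_gap: 0.0499
time: 3.9
tool_pos: [0.565, 0.0493, 0.1021]
tcp_rot: [180.0, -0.0, -4.2]
wrist_force: [-2.8, 0.1, 9.5]
finger_gap: 0.012
```

```bash
python3 -m jog '[{"x":0,"y":0,"z":-0.006,"rx":0,"ry":0,"rz":0,"hand":0.0},{"x":0,"y":0,"z":-0.006,"rx":0,"ry":0,"rz":0,"hand":0.0},{"x":0,"y":0,"z":-0.004,"rx":0,"ry":0,"rz":0,"hand":0.0},{"x":0,"y":0,"z":0,"rx":0,"ry":0,"rz":0,"hand":0.0}]'; python3 -m jog '[{"x":0,"y":0,"z":-0.0015,"rx":0,"ry":0,"rz":0,"hand":0.0},{"x":0,"y":0,"z":0,"rx":0,"ry":0,"rz":0,"hand":0.0}]'
```

```text
time: 4.4
tool_pos: [0.5646, 0.0491, 0.1161]
tcp_rot: [-180.0, 0.1, -4.2]
wrist_force: [-0.4, 0.8, -11.1]
finger_gap: 0.0116
time: 4.65
tool_pos: [0.5647, 0.0491, 0.1175]
tcp_rot: [180.0, 0.1, -4.2]
wrist_force: [-0.8, 1.8, -12.2]
finger_gap: 0.0112
```

```bash
python3 -m jog '[{"x":0,"y":0,"z":-0.0015,"rx":0,"ry":0,"rz":0,"hand":0.0},{"x":0,"y":0,"z":0,"rx":0,"ry":0,"rz":0,"hand":0.0}]'
```

```text
time: 4.9
tool_pos: [0.5647, 0.0491, 0.1192]
tcp_rot: [180.0, 0.0, -4.2]
wrist_force: [-0.9, 1.7, -12.1]
finger_gap: 0.0114
```

```bash
python3 -m jog '[{"x":0,"y":0,"z":0,"rx":0,"ry":0,"rz":-8,"hand":0.0},{"x":0,"y":0,"z":0,"rx":0,"ry":0,"rz":-8,"hand":0.0},{"x":0,"y":0,"z":0,"rx":0,"ry":0,"rz":0,"hand":0.0}]'; python3 -c "
from workcell import *
print(get_state()['torque'])"
```

```text
time: 5.28
tool_pos: [0.565, 0.0491, 0.1192]
tcp_rot: [-180.0, 0.0, 11.7]
wrist_force: [-1.4, 2.2, -13.0]
finger_gap: 0.0116
[0.49216001 0.17465622 0.02404072]
```

```bash
python3 -m jog '[{"x":0,"y":0,"z":0,"rx":0,"ry":0,"rz":-10,"hand":0.0},{"x":0,"y":0,"z":0,"rx":0,"ry":0,"rz":-10,"hand":0.0},{"x":0,"y":0,"z":0,"rx":0,"ry":0,"rz":-10,"hand":0.0},{"x":0,"y":0,"z":0,"rx":0,"ry":0,"rz":-10,"hand":0.0},{"x":0,"y":0,"z":0,"rx":0,"ry":0,"rz":-10,"hand":0.0}]';python3 -m jog '[{"x":0,"y":0,"z":0,"rx":0,"ry":0,"rz":-4,"hand":0.0},{"x":0,"y":0,"z":0,"rx":0,"ry":0,"rz":0,"hand":0.0}]'; python3 -c "
from workcell import *
print(get_state()['torque'])"
```

```text
time: 5.9
tool_pos: [0.5653, 0.0494, 0.1193]
tcp_rot: [180.0, -0.0, 61.9]
wrist_force: [-0.8, 2.8, -12.2]
finger_gap: 0.0116
time: 6.15
tool_pos: [0.5652, 0.0491, 0.1192]
tcp_rot: [-180.0, -0.0, 65.6]
wrist_force: [-0.5, 2.4, -12.4]
finger_gap: 0.012
[ 0.80044727  0.07191734 -0.01466351]
```

Turned about 70°. Now I'll let it down gently into the notch.

```bash
python3 -m jog '[{"x":0,"y":0,"z":0.003,"rx":0,"ry":0,"rz":0,"hand":0.0},{"x":0,"y":0,"z":0.002,"rx":0,"ry":0,"rz":0,"hand":0.0},{"x":0,"y":0,"z":0,"rx":0,"ry":0,"rz":0,"hand":0.0}]'; python3 -m jog '[{"x":0,"y":0,"z":0.0015,"rx":0,"ry":0,"rz":0,"hand":0.0},{"x":0,"y":0,"z":0,"rx":0,"ry":0,"rz":0,"hand":0.0}]'
```

```text
time: 6.52
tool_pos: [0.5653, 0.0492, 0.1143]
tcp_rot: [180.0, -0.0, 65.7]
wrist_force: [-0.3, 1.8, -10.5]
finger_gap: 0.0119
time: 6.78
tool_pos: [0.5653, 0.0492, 0.1132]
tcp_rot: [180.0, -0.0, 65.8]
wrist_force: [-0.6, 1.8, -6.5]
finger_gap: 0.0117
```

```bash
python3 -m jog '[{"x":0,"y":0,"z":0.001,"rx":0,"ry":0,"rz":0,"hand":0.0},{"x":0,"y":0,"z":0,"rx":0,"ry":0,"rz":0,"hand":0.0}]'; python3 -m jog '[{"x":0,"y":0,"z":0,"rx":0,"ry":0,"rz":0,"hand":0.05},{"x":0,"y":0,"z":0,"rx":0,"ry":0,"rz":0,"hand":0.05},{"x":0,"y":0,"z":0,"rx":0,"ry":0,"rz":0,"hand":0.05},{"x":0,"y":0,"z":0,"rx":0,"ry":0,"rz":0,"hand":0.05}]'; python3 -m jog '[{"x":0,"y":0,"z":-0.04,"rx":0,"ry":0,"rz":0,"hand":0.05},{"x":0,"y":0,"z":-0.04,"rx":0,"ry":0,"rz":0,"hand":0.05},{"x":0,"y":0,"z":0,"rx":0,"ry":0,"rz":0,"hand":0.05}]'
python3 - <<'E'
from h import *
s=snap('side','side2'); a=s['img'][160:280,190:310,::-1]; cv2.imwrite('pics/c4.png',cv2.resize(a,None,fx=5,fy=5,interpolation=cv2.INTER_CUBIC)); print(get_state()['tool_pos'])
E
```

```text
time: 7.02
tool_pos: [0.5654, 0.0492, 0.1129]
tcp_rot: [179.9, -0.0, 65.8]
wrist_force: [-5.1, 1.1, 5.4]
finger_gap: 0.0117
time: 7.52
tool_pos: [0.5653, 0.0489, 0.1118]
tcp_rot: [180.0, -0.0, 65.8]
wrist_force: [0.9, 0.5, -0.5]
finger_gap: 0.0499
time: 7.9
tool_pos: [0.5671, 0.0498, 0.1947]
tcp_rot: [179.7, -0.2, 65.8]
wrist_force: [0.5, 0.1, 0.0]
finger_gap: 0.0499
[0.56591621 0.04909263 0.19290694]
```

View pics/c4.png

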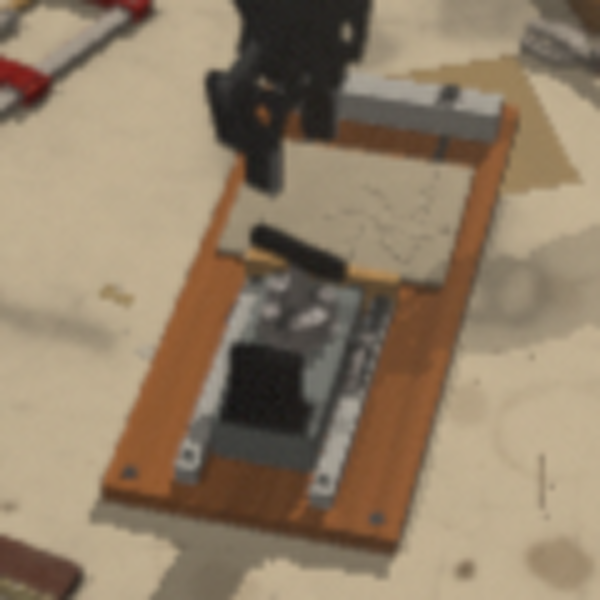

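The handle now lies across the jig at (255,238)–(345,268), raised and staying out on its own. Next I'll move behind the push grip with closed fingers.

```bash
python3 -m jog '[{"x":0,"y":0,"z":0,"rx":0,"ry":0,"rz":-10,"hand":0.0},{"x":0,"y":0,"z":0,"rx":0,"ry":0,"rz":-10.1,"hand":0.0},{"x":0.043,"y":0,"z":0,"rx":0,"ry":0,"rz":0,"hand":0.0},{"x":0.043,"y":0,"z":0,"rx":0,"ry":0,"rz":0,"hand":0.0},{"x":0.043,"y":0,"z":0,"rx":0,"ry":0,"rz":0,"hand":0.0}]';python3 -m jog '[{"x":0,"y":0,"z":0,"rx":0,"ry":0,"rz":0,"hand":0.0},{"x":0,"y":0,"z":0.04,"rx":0,"ry":0,"rz":0,"hand":0.0},{"x":0,"y":0,"z":0.04,"rx":0,"ry":0,"rz":0,"hand":0.0},{"x":0,"y":0,"z":0.025,"rx":0,"ry":0,"rz":0,"hand":0.0},{"x":0,"y":0,"z":0,"rx":0,"ry":0,"rz":0,"hand":0.0}]'
```

```text
time: 8.57
tool_pos: [0.5738, 0.1782, 0.1901]
tcp_rot: [-179.9, 0.1, 85.8]
wrist_force: [0.3, -0.1, 0.0]
finger_gap: -0.0
time: 9.2
tool_pos: [0.5725, 0.1756, 0.0839]
tcp_rot: [-179.7, 0.2, 85.8]
wrist_force: [-0.1, 1.2, 0.6]
finger_gap: 0.0001
```

```bash
python3 -m jog '[{"x":-0.01,"y":0,"z":0,"rx":0,"ry":0,"rz":0,"hand":0.0},{"x":-0.01,"y":0,"z":0,"rx":0,"ry":0,"rz":0,"hand":0.0},{"x":-0.005,"y":0,"z":0,"rx":0,"ry":0,"rz":0,"hand":0.0},{"x":-0.005,"y":0,"z":0,"rx":0,"ry":0,"rz":0,"hand":0.0},{"x":-0.005,"y":0,"z":0,"rx":0,"ry":0,"rz":0,"hand":0.0}]';python3 -m jog '[{"x":-0.005,"y":0,"z":0,"rx":0,"ry":0,"rz":0,"hand":0.0},{"x":-0.005,"y":0,"z":0,"rx":0,"ry":0,"rz":0,"hand":0.0},{"x":-0.005,"y":0,"z":0,"rx":0,"ry":0,"rz":0,"hand":0.0}]'
```

```text
time: 9.82
tool_pos: [0.5724, 0.1441, 0.0875]
tcp_rot: [179.9, -0.2, 85.9]
wrist_force: [0.1, 2.1, 1.0]
finger_gap: -0.0004
time: 10.2
tool_pos: [0.5712, 0.1284, 0.0872]
tcp_rot: [179.9, -0.1, 85.9]
wrist_force: [0.3, 3.5, 4.4]
finger_gap: 0.0004
```

```bash
python3 -m jog '[{"x":-0.004,"y":0,"z":0,"rx":0,"ry":0,"rz":0,"hand":0.0},{"x":-0.004,"y":0,"z":0,"rx":0,"ry":0,"rz":0,"hand":0.0},{"x":-0.004,"y":0,"z":0,"rx":0,"ry":0,"rz":0,"hand":0.0},{"x":-0.004,"y":0,"z":0,"rx":0,"ry":0,"rz":0,"hand":0.0}]';python3 -m jog '[{"x":-0.003,"y":0,"z":0,"rx":0,"ry":0,"rz":0,"hand":0.0},{"x":-0.003,"y":0,"z":0,"rx":0,"ry":0,"rz":0,"hand":0.0},{"x":-0.003,"y":0,"z":0,"rx":0,"ry":0,"rz":0,"hand":0.0}]'
```

```text
time: 10.7
tool_pos: [0.57, 0.1127, 0.0871]
tcp_rot: [180.0, -0.1, 85.9]
wrist_force: [1.4, 4.4, 2.8]
finger_gap: -0.0001
time: 11.08
tool_pos: [0.5693, 0.1036, 0.087]
tcp_rot: [180.0, -0.1, 85.9]
wrist_force: [0.1, 7.1, 2.9]
finger_gap: -0.0001
```

```bash
python3 -m jog '[{"x":-0.002,"y":0,"z":0,"rx":0,"ry":0,"rz":0,"hand":0.0},{"x":-0.002,"y":0,"z":0,"rx":0,"ry":0,"rz":0,"hand":0.0},{"x":0,"y":0,"z":0,"rx":0,"ry":0,"rz":0,"hand":0.0}]';python3 -m jog '[{"x":-0.002,"y":0,"z":0,"rx":0,"ry":0,"rz":0,"hand":0.0},{"x":0,"y":0,"z":0,"rx":0,"ry":0,"rz":0,"hand":0.0}]'
python3 -m jog '[{"x":-0.002,"y":0,"z":0,"rx":0,"ry":0,"rz":0,"hand":0.0},{"x":0,"y":0,"z":0,"rx":0,"ry":0,"rz":0,"hand":0.0}]'
```

```text
time: 11.45
tool_pos: [0.5689, 0.0992, 0.087]
tcp_rot: [180.0, -0.0, 85.9]
wrist_force: [1.0, 4.5, 2.5]
finger_gap: -0.0001
time: 11.7
tool_pos: [0.5686, 0.0963, 0.0867]
tcp_rot: [-180.0, 0.0, 85.9]
wrist_force: [1.9, 3.6, 3.1]
finger_gap: 0.0001
time: 11.95
tool_pos: [0.5685, 0.0955, 0.0868]
tcp_rot: [180.0, -0.1, 85.9]
wrist_force: [2.2, 4.9, 0.8]
finger_gap: 0.0001
```

```bash
for i in 1; do python3 -m jog '[{"x":-0.002,"y":0,"z":0,"rx":0,"ry":0,"rz":0,"hand":0.0},{"x":-0.002,"y":0,"z":0,"rx":0,"ry":0,"rz":0,"hand":0.0},{"x":0,"y":0,"z":0,"rx":0,"ry":0,"rz":0,"hand":0.0}]';python3 -m jog '[{"x":-0.002,"y":0,"z":0,"rx":0,"ry":0,"rz":0,"hand":0.0},{"x":0,"y":0,"z":0,"rx":0,"ry":0,"rz":0,"hand":0.0}]'; done
```

```text
time: 12.32
tool_pos: [0.5683, 0.0914, 0.0868]
tcp_rot: [180.0, -0.1, 85.9]
wrist_force: [2.0, 5.6, 1.2]
finger_gap: 0.0002
time: 12.58
tool_pos: [0.5682, 0.0908, 0.0868]
tcp_rot: [180.0, -0.2, 85.9]
wrist_force: [1.1, 7.9, 0.1]
finger_gap: -0.0001
```

```bash
python3 -m jog '[{"x":-0.002,"y":0,"z":0,"rx":0,"ry":0,"rz":0,"hand":0.0},{"x":0,"y":0,"z":0,"rx":0,"ry":0,"rz":0,"hand":0.0}]';python3 -m jog '[{"x":-0.002,"y":0,"z":0,"rx":0,"ry":0,"rz":0,"hand":0.0},{"x":0,"y":0,"z":0,"rx":0,"ry":0,"rz":0,"hand":0.0}]'
```

```text
time: 12.82
tool_pos: [0.5681, 0.0893, 0.0869]
tcp_rot: [180.0, -0.2, 85.9]
wrist_force: [1.7, 8.8, -0.1]
finger_gap: -0.0002
time: 13.08
tool_pos: [0.568, 0.0881, 0.0869]
tcp_rot: [179.9, -0.3, 86.0]
wrist_force: [2.9, 8.9, -0.7]
finger_gap: 0.0002
```

```bash
python3 -m jog '[{"x":-0.002,"y":0,"z":0,"rx":0,"ry":0,"rz":0,"hand":0.0},{"x":-0.001,"y":0,"z":0,"rx":0,"ry":0,"rz":0,"hand":0.0},{"x":0,"y":0,"z":0,"rx":0,"ry":0,"rz":0,"hand":0.0}]';python3 -m jog '[{"x":-0.002,"y":0,"z":0,"rx":0,"ry":0,"rz":0,"hand":0.0},{"x":0,"y":0,"z":0,"rx":0,"ry":0,"rz":0,"hand":0.0}]'
```

```text
time: 13.45
tool_pos: [0.5679, 0.0873, 0.087]
tcp_rot: [179.9, -0.5, 86.0]
wrist_force: [1.5, 13.8, -3.0]
finger_gap: 0.0
time: 13.7
tool_pos: [0.5678, 0.0857, 0.087]
tcp_rot: [179.9, -0.5, 86.1]
wrist_force: [2.7, 14.6, -2.9]
finger_gap: -0.0004
```

```bash
python3 -m jog '[{"x":-0.002,"y":0,"z":0,"rx":0,"ry":0,"rz":0,"hand":0.0},{"x":0,"y":0,"z":0,"rx":0,"ry":0,"rz":0,"hand":0.0}]';python3 -m jog '[{"x":-0.0015,"y":0,"z":0,"rx":0,"ry":0,"rz":0,"hand":0.0},{"x":0,"y":0,"z":0,"rx":0,"ry":0,"rz":0,"hand":0.0}]'
```

```text
time: 13.95
tool_pos: [0.5677, 0.0842, 0.087]
tcp_rot: [179.9, -0.6, 86.1]
wrist_force: [2.3, 15.3, -3.4]
finger_gap: -0.0003
time: 14.2
tool_pos: [0.5677, 0.0841, 0.0871]
tcp_rot: [179.9, -0.7, 86.1]
wrist_force: [2.7, 17.4, -3.2]
finger_gap: 0.0003
```

```bash
python3 -m jog '[{"x":-0.002,"y":0,"z":0,"rx":0,"ry":0,"rz":0,"hand":0.0},{"x":0,"y":0,"z":0,"rx":0,"ry":0,"rz":0,"hand":0.0}]';python3 -m jog '[{"x":-0.001,"y":0,"z":0,"rx":0,"ry":0,"rz":0,"hand":0.0},{"x":0,"y":0,"z":0,"rx":0,"ry":0,"rz":0,"hand":0.0}]'
```

```text
time: 14.45
tool_pos: [0.5676, 0.0831, 0.0871]
tcp_rot: [179.9, -0.8, 86.2]
wrist_force: [2.5, 19.4, -5.0]
finger_gap: 0.0002
time: 14.7
tool_pos: [0.5676, 0.0827, 0.0872]
tcp_rot: [179.9, -0.9, 86.2]
wrist_force: [2.9, 20.5, -5.5]
finger_gap: -0.0002
```

About 20 N reached. I'll back off slowly and check that the ratchet holds.

```bash
python3 -m jog '[{"x":0.003,"y":0,"z":0,"rx":0,"ry":0,"rz":0,"hand":0.0},{"x":0.003,"y":0,"z":0,"rx":0,"ry":0,"rz":0,"hand":0.0},{"x":0,"y":0,"z":0,"rx":0,"ry":0,"rz":0,"hand":0.0}]';python3 -m jog '[{"x":0.003,"y":0,"z":0,"rx":0,"ry":0,"rz":0,"hand":0.0},{"x":0.003,"y":0,"z":0,"rx":0,"ry":0,"rz":0,"hand":0.0},{"x":0.02,"y":0,"z":0,"rx":0,"ry":0,"rz":0,"hand":0.0},{"x":0.02,"y":0,"z":0,"rx":0,"ry":0,"rz":0,"hand":0.0}]';python3 -m jog '[{"x":0.01,"y":0,"z":-0.05,"rx":0,"ry":0,"rz":0,"hand":0.0},{"x":0,"y":0,"z":-0.05,"rx":0,"ry":0,"rz":0,"hand":0.0},{"x":0,"y":0,"z":-0.05,"rx":0,"ry":0,"rz":0,"hand":0.0},{"x":0,"y":0,"z":0,"rx":0,"ry":0,"rz":0,"hand":0.0}]'
python3 - <<'E'
from h import *
s=snap('side','side3'); a=s['img'][160:280,190:310,::-1]
t=snap('top','top3'); b=t['img'][155:235,175:330,::-1]
cv2.imwrite('pics/c5.png',cv2.resize(a,None,fx=5,fy=5,interpolation=cv2.INTER_CUBIC))
cv2.imwrite('pics/c6.png',cv2.resize(b,None,fx=5,fy=5,interpolation=cv2.INTER_CUBIC))
E
```

```text
time: 15.08
tool_pos: [0.5677, 0.0844, 0.087]
tcp_rot: [179.9, -0.4, 86.0]
wrist_force: [2.7, 13.1, -1.9]
finger_gap: 0.0002
time: 15.58
tool_pos: [0.5701, 0.1254, 0.0863]
tcp_rot: [-179.9, 0.1, 85.8]
wrist_force: [-0.1, 0.4, 0.0]
finger_gap: -0.0003
time: 16.08
tool_pos: [0.5729, 0.1378, 0.2407]
tcp_rot: [179.6, -0.1, 85.9]
wrist_force: [1.0, -0.4, 0.7]
finger_gap: 0.0002
```

View pics/c5.png

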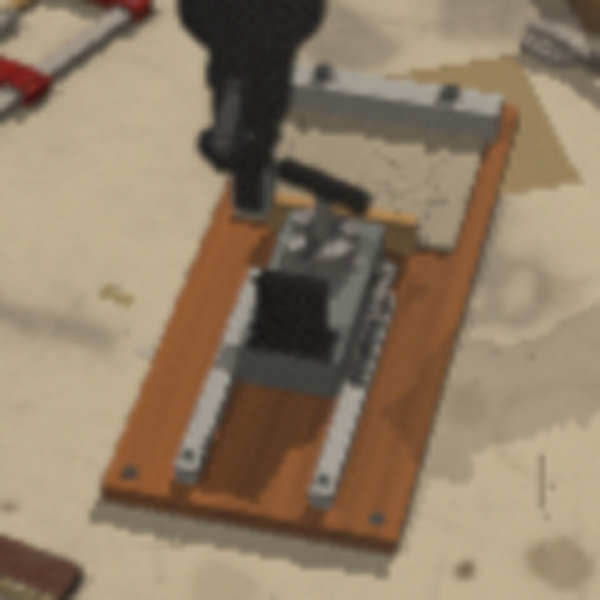

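View pics/c6.png

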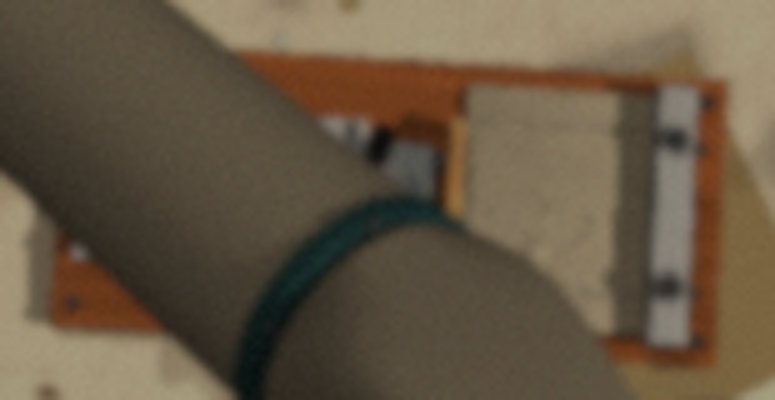

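The slab's far edge is under the fence shadow and square. The pad sits against the slab at (455–467), the pin handle is still across and raised, and the gap behind the pad is smaller than before. I'll measure how far the jaw has travelled.

```bash
python3 - <<'E'
from h import *
d=np.array([np.cos(np.radians(-94.1)),np.sin(np.radians(-94.1)),0])
s=np.load('side2.npz'); s3=np.load('side3.npz')
A=s['img'].astype(np.uint8);B=s3['img'].astype(np.uint8)
# template: grip block in side2 crop (230..310,340..430)/5 -> full px
g=lambda i:cv2.resize(cv2.cvtColor(i,cv2.COLOR_RGB2GRAY),None,fx=4,fy=4,interpolation=cv2.INTER_CUBIC)
a,b=g(A),g(B)
x0,y0,x1,y1=[v*4 for v in(190+45,160+67,190+65,160+88)]
r=cv2.matchTemplate(b[700:1000,850:1150],a[y0:y1,x0:x1],cv2.TM_CCOEFF_NORMED);_,m,_,l=cv2.minMaxLoc(r)
u0,v0=190+53.6,160+69.4; du,dv=(l[0]+850-x0)/4,(l[1]+700-y0)/4
D=px(s,u0+du,v0+dv,.102)-px(s,u0,v0,.102);print(m,du,dv,'jaw travel',D@d,D)
c=np.load('top3.npz');c0=np.load('top0.npz')
q=lambda c,x,y,z:px(c,(x+.5)/5-.5+175,(y+.5)/5-.5+155,z)
print('pad front travel',(q(c,467,165,.045)-q(c0,372,165,.045))@d)
E
```

```text
0.9629538059234619 5.25 -14.5 jaw travel 0.062773838975733 [-4.61220669e-03 -6.26042960e-02  1.11022302e-16]
pad front travel 0.05748052509121186
```

```bash
python3 -c "
from workcell import *
print(get_state()['wrist_force'],get_state()['time']);print(finish_job())"
```

```text
[-0.13411631 -0.10794993 -0.77631037] 16.175
the job is handed in; nothing more can be done
None
```

The slab is clamped and the job is handed in at 16.2 s; `finish_job` reports no verdict.

- **Pin:** I pulled it up about 17 mm, turned it about 70° anticlockwise and let it down into its rest notch. After I let go, the picture showed the handle still raised and turned. In the last picture it still looked that way.
- **Jaw:** I pushed it with closed fingers to about 20.5 N at the hand, a little over the 17 to 20 N advised. I then backed off slowly and moved the hand clear.
- **Last checks:**
  - From the pictures, the jaw moved about 63 mm and the pad's face about 57.5 mm. The pad is therefore pressed in about 5 mm, which is roughly 12 N held by the ratchet. This is accurate to a few millimetres at best, and I did not check it by touch.
  - The slab looks square and against the fence, though the fence's shadow and the arm hid part of that edge in the top view.
  - The wrist force after retreat was under 1 N.
  - The arm did not go near the mug, the sanding block or the try square, but I did not measure them again at the end.

No check failed or disagreed.

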